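Stopper the rinse flask and hold the splash flap at its balance point

ROBOT

A 7-joint arm with a two-finger parallel gripper is mounted at the origin on a cart in front of the work surface, level with it; the furniture and walls round the work are solid. World frame = base frame: x ahead of the robot, y to its left, z up, the work surface at z = 0. Lengths are in m, angles in degrees, forces in N, time in s.
With the tool pointing down it reaches from about 0.425 to 0.875 m from the base axis. Payload 4.7 kg.
Tool frame: the origin (TCP) lies on the mounting face of the last link; the fingertips stand 182 mm ahead of it and the grasp point (between the pads) lies 164 mm ahead of it; z points along the fingers, x is the direction in which the jaws open and shut, and the axes are right-handed (so a half turn about z gives the same grasp; the last joint's range is limited). The gripper opens to 87 mm and grips with 3 to 60 N. Pads are 19 mm wide; open, the fingers measure 117 mm over their backs; the gripper's body (75 mm by 190 mm) begins 51 mm behind the grasp point.
Start: joints at [65.896, 18.392, -4.016, 83.108, 1.295, 78.541, -3.26], TCP at [0.274, -0.59, 0.405] pointing down, gripper open.
Joint ranges: [-163.93, 163.93], [-17.29, 119.83], [-79.2, 71.16], [3.27, 140.29], [-89.18, 269.18], [5.43, 117.66], [-154.24, 154.24]. Speed limits (degrees/s): [147.25, 147.25, 180, 180, 180, 180, 180].

INTERFACE

Orientations are given as [roll, pitch, yaw] about the fixed x, y, z axes, in that order (R = Rz(yaw) Ry(pitch) Rx(roll)).
In Python, from cell import status, cams, env, outline_of, landmark_of gives the robot as it stands. The module is installed in compiled form; this text tells all that it offers.
- The arm moves only by the tool jog_arm, never from a script. Its argument "rows" is a list of rows, each a list of 7 numbers: the closure, from 0 (fully open) to 1 (shut), then the shift along the tool's x, y, z in m, then the turn, a rotation vector about the tool's x, y, z in degrees. A call has 1 to 12 rows; each row shifts and turns the commanded pose from where the row before left it, along the tool's axes as they then stand; what a row does not reach is not made up. A row lasts 1/12 s, in which the tool goes at most 41.7 mm and 7.16 degrees, less where a joint would pass 70% of its speed; a pose out of reach is approached as far as the arm can. A call with a gripper value outside its range is refused whole. The fingers move at their own pace and stop on an object; "grip_force" is the grip in N (left out, the last holds). Time passes only in rows, so rows that do not move let the fingers close. It gives the time, the measured TCP pose, the force and the opening at its end, in the units of the state.
- status.get_obs(): the state, without advancing time (a new reading comes with each control period).
- cams.read_camera(name): name is "side" or "top"; returns (picture, depth): 480x640x3 uint8, red, green, blue; 480x640 float32, m along the optical axis (not along the pixel's ray), 0 where there is no reading.
- cams.camera_params(name): a dict with "vfov" (degrees; the focal length in pixels is half the picture's height over the tangent of half this angle, whatever the lens; pixels are square), "cx", "cy" (the principal point, pixels), "eye" and "attitude" of the camera in the world. Camera axes: x right, y up, looking along -z (the intrinsics and any distortion apply to the point x, -y, -z); pixel columns grow to the right and rows downward; lengths in m; the calibration is good to about 2 mm. A picture is of the moment at which its call begins. camera_params takes no time and is no camera call.
- env.sign_off(): hands the job in, once; it reports no verdict.
Trained networks look in the newest picture that a camera, given by its name, has taken for a name from the list of things; names that differ only in an ending like _2 or _b are one class to them, and where a whole thing is asked for, a point or a joint stands for the part that bears it (a point fixed in the world has none). Each returns a list of dicts, best first, with "conf" (0 to 1); they miss things now and then, are a little off and sometimes report something else, mostly with a low value. They report only what shows in the picture. A call takes as long as a camera call. They do not tell look-alikes from the thing itself.
- outline_of(camera, name): "pixels" (480x640 bool, what is visible of it) and "box" ([left, top, right, bottom] in pixels, round what is visible of it).
- landmark_of(camera, name): "position" ([row, column] in pixels: a listed point, or the origin of a listed thing).
The state is a dict: "time_s": time; "qpos": joint angles; "joint_velocities": joint speeds; "effort": joint torques, N m; "tool_pos": TCP position; "tool_rot": TCP orientation; "force": force on the tool from outside, world axes, zero at the start; "wrist_torque": the same for the moment, N m; "grip_width": finger opening in m.
Only numpy, scipy, OpenCV 4.12 (cv2) and the standard library are available. Lean on these libraries where they do the work, as an engineer would, in place of code of your own. Each camera call takes 0.05 s, during which the arm holds its last target. There are 200 camera calls.

TASK

Close the flask in front of the splash flap: set the tapered stopper upright into its neck until the head sits on the rim and let go, leaving the flap leaning back meanwhile. Then, so that a new stay can be fitted, grip the flap by its round handle bar and swing it steadily up to its balance point (upright), not letting it drop, slam or go well over to the front. Finish still gripping the bar, the flap held motionless at balance, and leave the dropper bottle, steel block and loupe alone.

Things in the scene. Friction and masses are not known exactly. Their poses are not given: they have to be found in the camera images.
- stopper_head (a point): centre of the round head of the loose grey rubber stopper. Head: diameter 36, height 34, gripped round its side. Below it a coaxial tapered shank 28 long, diameter 24 at the head, 20 at the foot. It starts upright on its foot on the bench, total height 62, this point 45 above the bench. z points up out of the head. About 60 g
- flask_mouth (a point): centre of the open mouth, level with the rim, of the white flask fixed in a dark round foot (diameter 86). Rim 95 above the bench, z up. Neck: outside diameter 33 at the rim; bore 28 at the rim, tapering to 25 at its floor 35 below; body below the neck 68 in diameter. With the stopper home, its head's centre is 17 above this point
- station_hinge (a point): middle of the flap's hinge axis on the fixed grey station (base plate 120 x 160 x 10), 45 above the bench. Its y axis is the hinge axis, x points from the flask's side to the back (away from the robot, give or take the station's yaw), z up
- flap_handle (a point): grip point at the centre of the flap's round aluminium handle bar (diameter 12, parallel to the hinge axis, 110 from it), where it stands out past the panel. Bar is free from 50 toward +y (edge of the grey panel, 130 wide, 6 thick) to 36 toward -y (16 mm end cap). Flap upright: 155 above the bench, at (0, -115, 110) in the hinge's frame. Turns with the flap
- flap (a joint): flap angle, rad: 0 = upright, its balance point; positive = leaning back (+x of the hinge's frame), negative = forward over the flask. Stops at +0.70 and -0.70; starts at or near the back stop. At angle a the handle is at x = 110 sin a, z = 110 cos a mm from the hinge. Nearly frictionless, no spring: off 0 the flap (about 0.3 kg) falls to the nearer stop if let go
- bottle_by: bystander: white dropper bottle with a pointed cap, diameter 36, height 98; origin at the centre of its underside
- block_by: bystander: ground steel block 30 x 50 x 20; origin at the centre of its underside
- loupe_by: bystander: black eye loupe standing on the bench, diameter 37, height 42; origin at the centre of its underside
There are look-alikes about, which are no part of the job. Of the things that look like the part that bears stopper_head, take the one that is farthest to the robot's right at the start. Leave any brown look-alike of the part that bears flask_mouth alone.

How it is judged (in metres and radians):
On the way:
1. the stopper sits home in the flask neck, released, with the flap still leaning back (horizontal distance between stopper_head and flask_mouth below 0.006 m and z of stopper_head in the frame of flask_mouth between 0.01 and 0.021 m and angle between stopper_head's own z axis and vertical below 0.08 rad and contact force between the fingers and stopper below 0.05 N and linear speed of stopper below 0.02 m/s and value of joint flap above 0.5 rad), for 0.2 s.
At the end, for the whole second after the job is handed in: Stopper home in the flask (head centre within 6 mm of the neck axis, 10 to 21 mm above the rim, tilt under 0.08 rad), untouched by the fingers; the fingers hold the flap (over 0.3 N) within 0.07 rad of upright, slower than 0.1 rad/s, not propped by the stopper (horizontal distance between stopper_head and flask_mouth below 0.006 m and z of stopper_head in the frame of flask_mouth between 0.01 and 0.021 m and angle between stopper_head's own z axis and vertical below 0.08 rad and contact force between the fingers and stopper below 0.05 N and value of joint flap between -0.07 and 0.07 rad and velocity of joint flap between -0.1 and 0.1 rad/s and contact force between the fingers and flap above 0.3 N and contact force between stopper and flap below 0.05 N); the arm keeps its last pose, push and grip.
It fails at once if the flap drops, slams or is flung (faster than 3.5 rad/s) (velocity of joint flap above 3.5 rad/s or velocity of joint flap below -3.5 rad/s).
It fails at once if the flap goes well over to the front (beyond 0.3 rad) (value of joint flap below -0.3 rad).
It fails at once if the dropper bottle is moved more than 25 mm (distance of bottle_by from where it was at the start of the episode above 0.025 m).
It fails at once if the steel block is moved more than 25 mm (distance of block_by from where it was at the start of the episode above 0.025 m).
It fails at once if the loupe is moved more than 25 mm (distance of loupe_by from where it was at the start of the episode above 0.025 m).
It also fails if it takes over 58 s, if anything falls off the work surface, if the arm or the gripper's body presses on something with over 40 N, if the wrist force passes 120 N, or if a joint passes its speed limit or range.

## Working session

There is one attempt and no reset: what is moved stays moved. The work goes in short steps, Python scripts to look and compute and a tool call to move; the robot and the scene stay as the last step left them, time stands still between calls to the robot, and variables do not carry over. Pictures are saved under pics/ and viewed, about 8 in all and at most 12, crops included, and the job is handed in when it is done.

Besides the shell and the picture viewer there is one more tool, called after "Call:" by a JSON object that holds its "name" and its "arguments", one argument or row to a line. jog_arm: Moves the arm, as the interface text tells. Its arguments: {"type":"object","properties":{"rows":{"type":"array"},"grip_force":{"type":"number"}},"required":["rows"]}

```bash
mkdir -p pics; cat > h.py <<'E'
import numpy as np,cv2
from cell import status,cams,env,outline_of,landmark_of
from scipy.spatial.transform import Rotation as R
def par(n):
    p=cams.camera_params(n); f=240/np.tan(np.radians(p["vfov"])/2)
    return p,f
def rot(a):
    a=np.array(a,float)
    if a.shape==(3,3): return a
    if a.size==4: raise ValueError(a)
    return R.from_euler('xyz',a,degrees=True).as_matrix()
def ray(n,rc):
    p,f=par(n); d=np.array([(rc[1]-p["cx"])/f,-(rc[0]-p["cy"])/f,-1.])
    return np.array(p["eye"]),rot(p["attitude"])@d
def at_z(n,rc,z):
    e,d=ray(n,rc); return e+d*(z-e[2])/d[2]
def tri(a,ra,b,rb):
    e1,d1=ray(a,ra);e2,d2=ray(b,rb)
    A=np.stack([d1,-d2],1); s=np.linalg.lstsq(A,e2-e1,rcond=None)[0]
    p,q=e1+s[0]*d1,e2+s[1]*d2
    return (p+q)/2,np.linalg.norm(p-q)
def depthpts(n,dep):
    p,f=par(n); r,c=np.mgrid[:480,:640]
    P=np.stack([(c-p["cx"])/f*dep,-(r-p["cy"])/f*dep,-dep],-1)
    return P@rot(p["attitude"]).T+np.array(p["eye"])
E
python3 - <<'E'
from h import *
print(status.get_obs())
for n in("side","top"):
    print(cams.camera_params(n))
    im,d=cams.read_camera(n); cv2.imwrite(f"pics/{n}0.png",im[:,:,::-1]); np.savez(f"{n}0",im=im,d=d)
    for k in "stopper_head flask_mouth station_hinge flap_handle bottle_by block_by loupe_by".split():
        print(n,k,[(np.round(x["position"],1).tolist(),round(x["conf"],2)) for x in landmark_of(n,k)])
E
```

```text
{'time_s': 0.0, 'qpos': array([65.89592495, 18.4395781 , -4.01388763, 83.17619666,  1.29502271,
       78.53952331, -3.26268978]), 'joint_velocities': array([-0.05116898,  0.07820261, -0.06826557, -0.02162824,  0.0961139 ,
       -0.03280448, -0.00545154]), 'effort': array([ 1.89363236e-04, -4.91285062e+01, -4.03685672e-01, -3.12524343e+01,
       -6.38834853e-02,  4.35897731e-02,  1.43640841e-04]), 'tool_pos': array([ 0.27366452, -0.58935449,  0.40364372]), 'tool_rot': array([ 1.79993701e+02,  1.10060182e-01, -6.50903979e+01]), 'force': array([-0.11734167, -0.03275431,  0.3373056 ]), 'wrist_torque': array([ 0.01759198, -0.020816  , -0.00378006]), 'grip_width': 0.08732853101756895}
{'vfov': 51.36265155641045, 'cx': 324.10127778206265, 'cy': 238.82057610821528, 'eye': array([ 0.49007336, -0.97099762,  0.75556738]), 'attitude': array([59.20432217, -0.31203625, -1.95982497])}
side stopper_head [([339.1, 307.1], 0.77)]
side flask_mouth [([289.9, 297.8], 0.93), ([260.6, 295.4], 0.9), ([229.4, 283.2], 0.45)]
side station_hinge [([268.4, 354.0], 0.77)]
side flap_handle [([258.4, 399.3], 0.57)]
side bottle_by [([225.8, 326.4], 0.79)]
side block_by [([379.0, 386.8], 0.97)]
side loupe_by [([230.0, 283.7], 0.64)]
{'vfov': 42.10286808611709, 'cx': 321.8564882931314, 'cy': 239.0214453801375, 'eye': array([0.35472013, 0.05135468, 1.34759223]), 'attitude': array([  8.79245006,   0.83083899, -90.25847092])}
top stopper_head [([265.9, 478.3], 0.78), ([271.8, 441.4], 0.52)]
top flask_mouth [([274.0, 391.6], 0.89), ([279.2, 334.2], 0.7)]
top station_hinge [([215.1, 316.7], 0.93)]
top flap_handle [([162.4, 364.2], 0.63)]
top bottle_by [([247.2, 186.1], 0.77), ([202.9, 470.8], 0.2)]
top block_by [([207.1, 472.3], 0.56)]
top loupe_by [([308.5, 189.0], 0.49)]
```

View both.

View pics/side0.png

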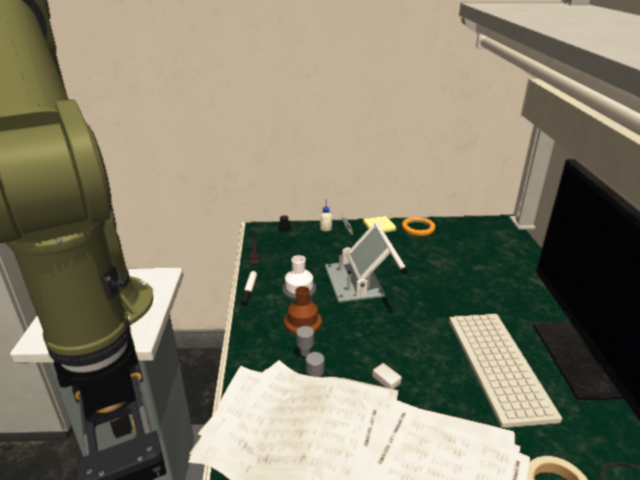

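View pics/top0.png

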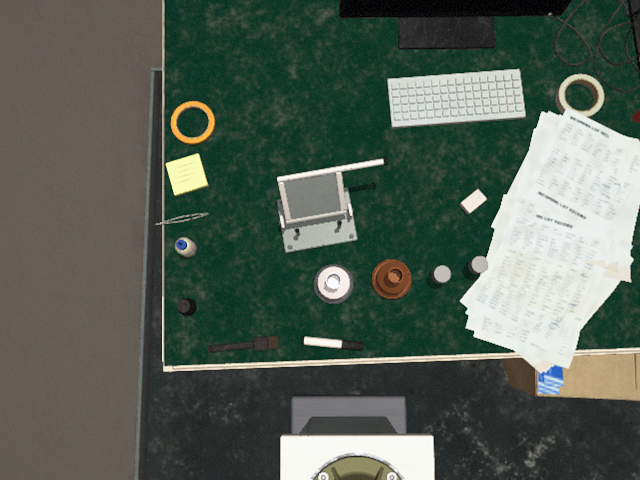

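```bash
python3 - <<'E'
from h import *
for t in [(265.9,478.3),(271.8,441.4)]: print('st',tri('side',(339.1,307.1),'top',t), at_z('top',t,.045))
for s in [(289.9,297.8),(260.6,295.4)]:
  for t in [(274,391.6),(279.2,334.2)]: print('fl',s,t,tri('side',s,'top',t),at_z('top',t,.095))
print('hinge',tri('side',(268.4,354),'top',(215.1,316.7)),at_z('top',(215.1,316.7),.045))
print('handle',tri('side',(258.4,399.3),'top',(162.4,364.2)))
for k,s,t in [('bot',(225.8,326.4),(247.2,186.1)),('blk',(379,386.8),(207.1,472.3)),('lou',(230,283.7),(308.5,189))]: print(k,tri('side',s,'top',t),at_z('top',t,0))
E
```

```text
st (array([ 0.48851344, -0.2451001 ,  0.09917337]), np.float64(0.005473118679622273)) [ 0.4971804  -0.25777951  0.045     ]
st (array([ 0.4855437 , -0.18110883,  0.04083566]), np.float64(0.0002506039085019959)) [ 0.48525188 -0.18035959  0.045     ]
fl (289.9, 297.8) (274, 391.6) (array([ 0.47138307, -0.07244761,  0.08886249]), np.float64(0.01121456502010438)) [ 0.47639659 -0.07138004  0.095     ]
fl (289.9, 297.8) (279.2, 334.2) (array([0.46872277, 0.04309029, 0.00310209]), np.float64(0.012140696883427227)) [0.46658427 0.04417376 0.095     ]
fl (260.6, 295.4) (274, 391.6) (array([ 0.46599465, -0.06513829,  0.1618718 ]), np.float64(0.007806163699481922)) [ 0.47639659 -0.07138004  0.095     ]
fl (260.6, 295.4) (279.2, 334.2) (array([0.46285915, 0.04378448, 0.09045136]), np.float64(0.00826229672059188)) [0.46658427 0.04417376 0.095     ]
hinge (array([0.60750367, 0.08014881, 0.03996256]), np.float64(0.0026197686410224367)) [0.6078588  0.08007179 0.045     ]
handle (array([ 0.69831415, -0.01765585,  0.1320595 ]), np.float64(0.0005841020715030752))
bot (array([0.54676176, 0.36630475, 0.00442325]), np.float64(0.00047938770375578516)) [0.54715149 0.36732312 0.        ]
blk (array([ 0.63801613, -0.26073392,  0.00184165]), np.float64(0.012551790406801627)) [ 0.6319877  -0.26087291  0.        ]
lou (array([ 0.41486414,  0.3582357 , -0.00407114]), np.float64(0.002226073274302197)) [0.41357721 0.35719295 0.        ]
```

```bash
python3 - <<'E'
from h import *
T=np.load('top0.npz');S=np.load('side0.npz')
a=cv2.resize(T['im'][140:310,270:500],None,fx=3.4,fy=3.4,interpolation=cv2.INTER_CUBIC)
cv2.imwrite('pics/c1.png',a[:,:,::-1])
b=cv2.resize(S['im'][215:395,260:440],None,fx=3.3,fy=3.3,interpolation=cv2.INTER_CUBIC)
cv2.imwrite('pics/c2.png',b[:,:,::-1])
for n,D in(('top',T),('side',S)):
    P=depthpts(n,D['d']); ok=D['d']>0
    for nm,x,y,z0,z1,r in [('stR',.497,-.258,.055,.07,.035),('stL',.485,-.18,.055,.07,.035),('stRside',.497,-.258,.03,.055,.035),('fl',.4666,.0442,.087,.105,.03),('flbr',.476,-.071,.087,.105,.03)]:
        m=ok&(np.hypot(P[...,0]-x,P[...,1]-y)<r)&(P[...,2]>z0)&(P[...,2]<z1)
        q=P[m]
        if len(q): print(n,nm,len(q),q.mean(0).round(4),'min',q.min(0).round(4),'max',q.max(0).round(4), np.median(q[:,2]).round(4))
    m=ok&(P[...,2]>.08)&(P[...,0]>.6)&(P[...,0]<.75)&(P[...,1]<-.002)&(P[...,1]>-.12)
    q=P[m];print(n,'bar',len(q),q.mean(0).round(4),q.min(0).round(4),q.max(0).round(4))
    np.save(n+'bar',q)
    for k in("outline"):pass
E
```

```text
top stR 237 [ 0.4981 -0.2552  0.0617] min [ 0.4804 -0.2725  0.0555] max [ 0.5163 -0.238   0.0684] 0.0618
top stL 237 [ 0.4789 -0.1773  0.0618] min [ 0.4623 -0.1953  0.0561] max [ 0.496  -0.1596  0.0682] 0.062
top stRside 188 [ 0.494  -0.2724  0.037 ] min [ 0.4688 -0.2926  0.03  ] max [ 0.5232 -0.2374  0.055 ] 0.0359
top fl 61 [0.4651 0.0467 0.0945] min [0.4487 0.0306 0.0879] max [0.4798 0.0627 0.1009] 0.0945
top flbr 71 [ 0.4742 -0.0776  0.0944] min [ 0.4579 -0.0938  0.0871] max [ 0.4889 -0.0619  0.1011] 0.095
top bar 186 [ 0.6956 -0.0329  0.1336] [ 0.6863 -0.0612  0.1244] [ 0.7068 -0.003   0.1407]
side stR 230 [ 0.5008 -0.2598  0.0606] min [ 0.4831 -0.2756  0.0551] max [ 0.5183 -0.2389  0.0647] 0.061
side stL 186 [ 0.4816 -0.1815  0.0608] min [ 0.4647 -0.1995  0.0551] max [ 0.4979 -0.1615  0.0647] 0.0611
side stRside 244 [ 0.4993 -0.2742  0.0402] min [ 0.4807 -0.2927  0.03  ] max [ 0.5233 -0.2562  0.0545] 0.0388
side fl 83 [0.4661 0.0443 0.0918] min [0.4504 0.0263 0.087 ] max [0.4821 0.0617 0.097 ] 0.0917
side flbr 100 [ 0.4764 -0.0802  0.0914] min [ 0.462  -0.0981  0.0871] max [ 0.4908 -0.0614  0.0977] 0.0915
side bar 116 [ 0.6981 -0.04    0.1317] [ 0.6884 -0.0648  0.1216] [ 0.7094 -0.0023  0.1364]
```

View pics/c1.png

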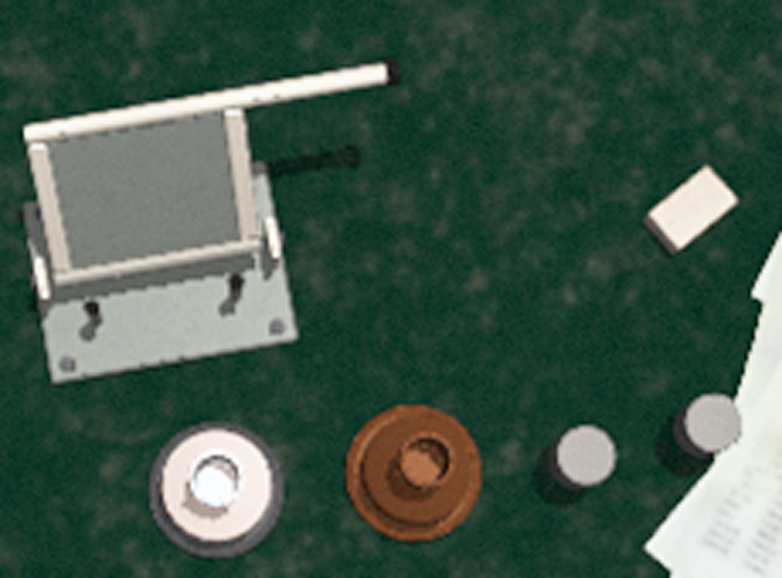

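View pics/c2.png

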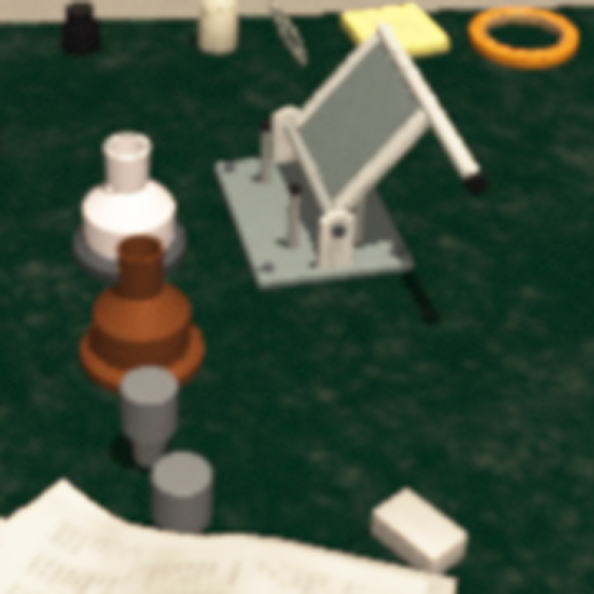

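Call:
{"name": "jog_arm", "arguments": {
  "rows": [
    [0,0,0,0,0,0,-6.44],
    [0,0,0,0,0,0,-6.44],
    [0,0,0,0,0,0,-6.44],
    [0,0,0,0,0,0,-6.44],
    [0,0,0,0,0,0,-6.44],
    [0,0,0,0,0,0,-6.44],
    [0,0,0,0,0,0,-6.44]
  ],
  "grip_force": 15
}}

```text
time_s: 1.38
tool_pos: [0.2738, -0.5895, 0.4048]
tool_rot: [180.0, -0.0, -19.7]
force: [0.0, 0.4, 0.2]
grip_width: 0.087
```

Call:
{"name": "jog_arm", "arguments": {
  "rows": [
    [0,0.008,-0.0325,0.005,0,0,0],
    [0,0.008,-0.0325,0.005,0,0,0],
    [0,0.008,-0.0325,0.005,0,0,0],
    [0,0.008,-0.0325,0.005,0,0,0],
    [0,0.008,-0.0325,0.005,0,0,0],
    [0,0.008,-0.0325,0.005,0,0,0],
    [0,0.008,-0.0325,0.005,0,0,0],
    [0,0.008,-0.0325,0.005,0,0,0],
    [0,0.008,-0.0325,0,0,0,0],
    [0,0.008,-0.0325,0,0,0,0],
    [0,0.009,-0.0325,0,0,0,0],
    [0,0.009,-0.0325,0,0,0,0]
  ]
}}

```text
time_s: 2.38
tool_pos: [0.4999, -0.2552, 0.365]
tool_rot: [180.0, -0.0, -20.0]
force: [0.3, 0.3, -0.2]
grip_width: 0.087
```

Call:
{"name": "jog_arm", "arguments": {
  "rows": [
    [0,0,0,0,0,0,0],
    [0,0,0,0,0,0,0],
    [0,0,0,0,0,0,0]
  ]
}}

```text
time_s: 2.63
tool_pos: [0.4991, -0.257, 0.3648]
tool_rot: [179.9, 0.0, -20.0]
force: [-0.7, -1.5, 0.6]
grip_width: 0.0872
```

Call:
{"name": "jog_arm", "arguments": {
  "rows": [
    [0,0,0,0.03,0,0,0],
    [0,0,0,0.03,0,0,0],
    [0,0,0,0.03,0,0,0],
    [0,0,0,0.03,0,0,0],
    [0,0,0,0.02,0,0,0],
    [0,0,0,0.012,0,0,0],
    [0,0,0,0,0,0,0],
    [0,0,0,0,0,0,0]
  ]
}}

```text
time_s: 3.3
tool_pos: [0.499, -0.2576, 0.2129]
tool_rot: [180.0, 0.0, -20.1]
force: [0.1, 0.3, 0.4]
grip_width: 0.087
```

Call:
{"name": "jog_arm", "arguments": {
  "rows": [
    [1,0,0,0,0,0,0],
    [1,0,0,0,0,0,0],
    [1,0,0,0,0,0,0],
    [1,0,0,0,0,0,0],
    [1,0,0,0,0,0,0],
    [1,0,0,0,0,0,0],
    [1,0,0,0,0,0,0],
    [1,0,0,0,0,0,0],
    [1,0,0,0,0,0,0],
    [1,0,0,0,0,0,0]
  ]
}}

```text
time_s: 4.13
tool_pos: [0.4993, -0.2566, 0.2127]
tool_rot: [180.0, -0.0, -20.0]
force: [-0.4, 0.3, -0.3]
grip_width: 0.0356
```

Call:
{"name": "jog_arm", "arguments": {
  "rows": [
    [1,0,0,-0.01,0,0,0],
    [1,0,0,-0.025,0,0,0],
    [1,0,0,-0.03,0,0,0],
    [1,0,0,-0.03,0,0,0],
    [1,0,0,-0.025,0,0,0],
    [1,0,0,-0.02,0,0,0],
    [1,0,0,0,0,0,0]
  ]
}}

```text
time_s: 4.72
tool_pos: [0.5006, -0.2568, 0.3584]
tool_rot: [179.9, -0.5, -20.0]
force: [0.4, -0.2, 0.3]
grip_width: 0.0351
```

Call:
{"name": "jog_arm", "arguments": {
  "rows": [
    [1,-0.0065,-0.013,0,0,0,0],
    [1,-0.0135,-0.027,0,0,0,0],
    [1,-0.0135,-0.027,0,0,0,0],
    [1,-0.0135,-0.027,0,0,0,0],
    [1,-0.0135,-0.027,0,0,0,0],
    [1,-0.0135,-0.027,0,0,0,0],
    [1,-0.0135,-0.027,0,0,0,0],
    [1,-0.0135,-0.027,0,0,0,0],
    [1,-0.0135,-0.027,0,0,0,0],
    [1,-0.0135,-0.027,0,0,0,0],
    [1,-0.0072,-0.0161,0,0,0,0],
    [1,0,0,0,0,0,0]
  ]
}}

```text
time_s: 5.72
tool_pos: [0.4634, 0.0509, 0.3514]
tool_rot: [-180.0, 0.2, -19.6]
force: [-0.4, 0.3, -1.5]
grip_width: 0.0356
```

Call:
{"name": "jog_arm", "arguments": {
  "rows": [
    [1,0,0,0,0,0,0],
    [1,0,0,0,0,0,0],
    [1,0,0,0,0,0,0],
    [1,0,0,0,0,0,0]
  ]
}}

```text
time_s: 6.05
tool_pos: [0.4653, 0.0442, 0.3523]
tool_rot: [180.0, 0.1, -20.1]
force: [-1.0, 0.9, -0.8]
grip_width: 0.0358
```

```bash
python3 - <<'E'
from h import *
print(status.get_obs()['tool_pos'],status.get_obs()['tool_rot'])
for n in("side","top"):
    im,d=cams.read_camera(n); np.savez(f"{n}1",im=im,d=d)
    for k in("stopper_head","flask_mouth"):
        print(n,k,[(np.round(x["position"],1).tolist(),round(x["conf"],2)) for x in landmark_of(n,k)])
    P=depthpts(n,d)
    for nm,z0,z1,r in[('mouth',.087,.105,.03),('shank',.142,.164,.03),('head',.168,.198,.03)]:
        m=(d>0)&(np.hypot(P[...,0]-.4653,P[...,1]-.0453)<r)&(P[...,2]>z0)&(P[...,2]<z1);q=P[m]
        if len(q):print(n,nm,len(q),q.mean(0).round(4),q.min(0).round(4),q.max(0).round(4))
    if n=='side':cv2.imwrite('pics/s1.png',cv2.resize(im[180:320,220:380],None,fx=4,fy=4,interpolation=cv2.INTER_CUBIC)[:,:,::-1])
E
```

```text
[0.46525414 0.04422615 0.35225591] [ 1.79976424e+02  5.07952861e-02 -2.01287989e+01]
side stopper_head [([224.6, 294.8], 0.7), ([337.9, 305.0], 0.57)]
side flask_mouth [([256.9, 297.2], 0.77), ([291.5, 299.3], 0.76)]
side mouth 77 [0.4664 0.0445 0.0918] [0.4505 0.0266 0.0871] [0.4821 0.0626 0.0964]
side shank 65 [0.4668 0.0354 0.1528] [0.4567 0.0297 0.1421] [0.476  0.0437 0.1636]
side head 267 [0.4645 0.0323 0.1835] [0.4366 0.022  0.1683] [0.4927 0.0491 0.1979]
top stopper_head [([271.2, 439.8], 0.49)]
top flask_mouth [([275.6, 393.5], 0.92)]
```

View pics/s1.png

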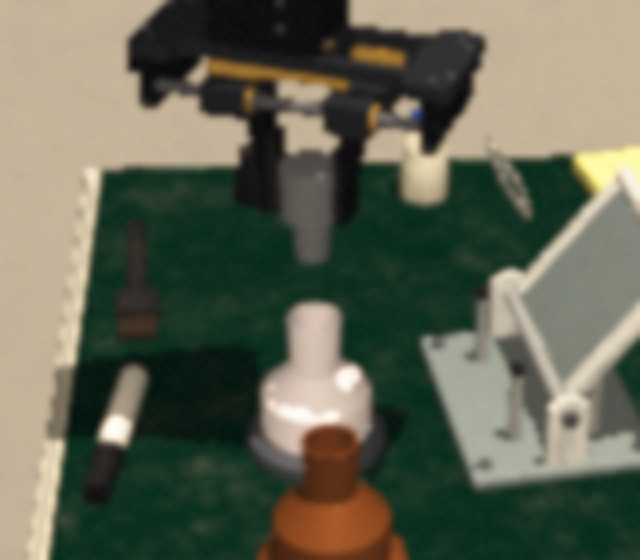

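Call:
{"name": "jog_arm", "arguments": {
  "rows": [
    [1,0,0,0.01,0,0,0],
    [1,0,0,0.015,0,0,0],
    [1,0,0,0.01,0,0,0],
    [1,0,0,0.004,0,0,0],
    [1,0,0,0.003,0,0,0],
    [1,0,0,0.003,0,0,0],
    [1,0,0,0.003,0,0,0],
    [1,0,0,0.003,0,0,0],
    [1,0,0,0.003,0,0,0],
    [1,0,0,0.003,0,0,0],
    [1,0,0,0,0,0,0],
    [1,0,0,0,0,0,0]
  ]
}}

```text
time_s: 7.35
tool_pos: [0.4653, 0.0453, 0.2956]
tool_rot: [180.0, 0.0, -20.0]
force: [-0.1, 0.8, -1.3]
grip_width: 0.0356
```

```bash
python3 - <<'E'
from h import *
o=status.get_obs();print(o['tool_pos'],o['force'],o['wrist_torque'],o['grip_width'])
im,d=cams.read_camera('side')
cv2.imwrite('pics/s2.png',cv2.resize(im[190:310,235:375],None,fx=4.5,fy=4.5,interpolation=cv2.INTER_CUBIC)[:,:,::-1])
E
```

```text
[0.46533527 0.04532894 0.2956301 ] [-0.13182036  0.81285608 -1.25994713] [-0.01905572 -0.04259323 -0.00152252] 0.03557586536387039
```

View pics/s2.png

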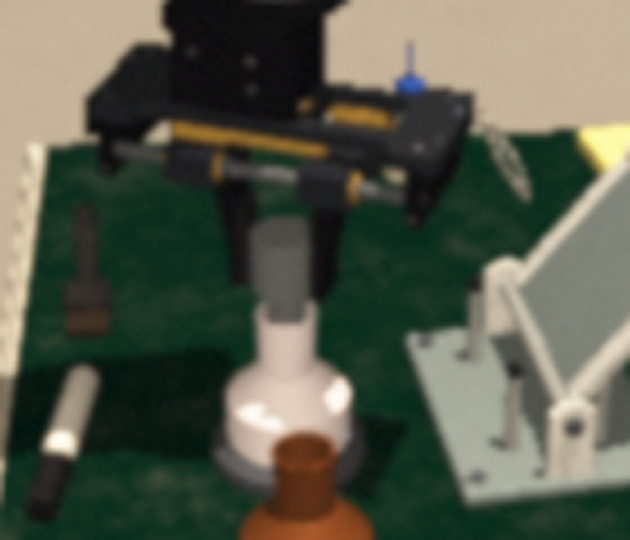

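Call:
{"name": "jog_arm", "arguments": {
  "rows": [
    [1,0,0,0.003,0,0,0],
    [1,0,0,0.003,0,0,0],
    [1,0,0,0.003,0,0,0],
    [1,0,0,0.003,0,0,0],
    [1,0,0,0.0015,0,0,0],
    [1,0,0,0,0,0,0],
    [1,0,0,0,0,0,0]
  ]
}}

```text
time_s: 7.98
tool_pos: [0.4653, 0.0453, 0.2821]
tool_rot: [180.0, 0.0, -20.0]
force: [-0.2, -0.6, -1.4]
grip_width: 0.0353
```

Call:
{"name": "jog_arm", "arguments": {
  "rows": [
    [1,0,0,0.001,0,0,0],
    [1,0,0,0.001,0,0,0],
    [1,0,0,0.001,0,0,0],
    [1,0,0,0,0,0,0],
    [1,0,0,0,0,0,0]
  ]
}}

```text
time_s: 8.4
tool_pos: [0.4655, 0.0454, 0.2797]
tool_rot: [180.0, -0.0, -20.0]
force: [-0.4, 0.1, 3.7]
grip_width: 0.0354
```

Call:
{"name": "jog_arm", "arguments": {
  "rows": [
    [0.5,0,0,0,0,0,0],
    [0,0,0,0,0,0,0],
    [0,0,0,0,0,0,0],
    [0,0,0,0,0,0,0],
    [0,0,0,0,0,0,0],
    [0,0,0,0,0,0,0],
    [0,0,0,-0.01,0,0,0],
    [0,0,0,-0.03,0,0,0],
    [0,0,0,-0.03,0,0,0],
    [0,0,0,-0.03,0,0,0],
    [0,0,0,-0.03,0,0,0],
    [0,0,0,0,0,0,0]
  ]
}}

```text
time_s: 9.4
tool_pos: [0.4669, 0.0461, 0.416]
tool_rot: [-179.8, -0.6, -20.0]
force: [0.4, 0.1, 0.8]
grip_width: 0.0871
```

```bash
python3 - <<'E'
from h import *
o=status.get_obs();print(o['tool_pos'],o['force'],o['grip_width'])
for n in("side","top"):
    im,d=cams.read_camera(n); np.savez(f"{n}2",im=im,d=d); P=depthpts(n,d)
    if n=='side':cv2.imwrite('pics/s3.png',cv2.resize(im[190:310,235:415],None,fx=4,fy=4,interpolation=cv2.INTER_CUBIC)[:,:,::-1])
    for k in("stopper_head","station_hinge","flap_handle"):
        print(n,k,[(np.round(x["position"],1).tolist(),round(x["conf"],2)) for x in landmark_of(n,k)])
    m=(d>0)&(np.hypot(P[...,0]-.4653,P[...,1]-.0453)<.03)&(P[...,2]>.11)&(P[...,2]<.14);q=P[m]
    if len(q):print(n,'head',len(q),q.min(0).round(4),q.max(0).round(4))
# bar line fit and panel plane from the initial clouds
for n in("side","top"):
    D=np.load(n+'0.npz');P=depthpts(n,D['d']);d=D['d']
    m=(d>0)&(P[...,2]>.11)&(P[...,0]>.66)&(P[...,0]<.75)&(P[...,1]<.005)&(P[...,1]>-.09);q=P[m]
    br=D['im'][m].astype(int).sum(1)
    w=q[br>450];c=w.mean(0);u=np.linalg.svd(w-c)[2][0];print(n,'bar',len(w),c.round(4),(u*np.sign(u[1])).round(3),'ymin light',w[:,1].min().round(4),'ymin all',q[:,1].min().round(4))
E
```

```text
[0.46687573 0.04611609 0.41597233] [0.44947926 0.10192455 0.82381859] 0.08712882945655814
side stopper_head [([339.4, 305.2], 0.75), ([251.0, 294.6], 0.48)]
side station_hinge [([269.5, 353.7], 0.93)]
side flap_handle [([258.5, 397.9], 0.74)]
side head 185 [0.4488 0.0238 0.1101] [0.4826 0.0618 0.1302]
top stopper_head [([270.7, 441.6], 0.69)]
top station_hinge [([220.2, 313.5], 0.69), ([163.4, 363.9], 0.25)]
top flap_handle [([163.7, 366.2], 0.74)]
side bar 76 [ 0.695  -0.0259  0.1328] [-0.18   0.984 -0.009] ymin light -0.0578 ymin all -0.0648
top bar 154 [ 0.6952 -0.0257  0.134 ] [-0.167  0.986  0.003] ymin light -0.0553 ymin all -0.0612
```

View pics/s3.png

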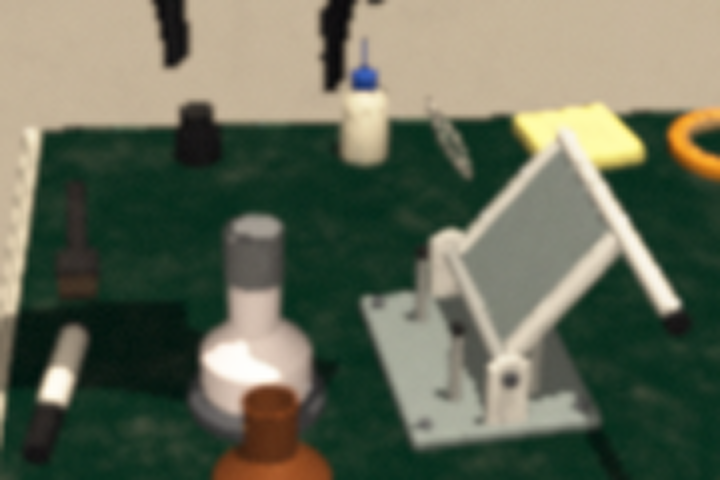

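Call:
{"name": "jog_arm", "arguments": {
  "rows": [
    [0,0,0,0,0,0,-6],
    [0,0,0,0,0,0,-6],
    [0,0,0,0,0,0,-6],
    [0,0,0,0,0,0,-6],
    [0,0,0,0,0,0,-6],
    [0,0,0,0,0,0,0]
  ]
}}

```text
time_s: 10.3
tool_pos: [0.4652, 0.0453, 0.4085]
tool_rot: [-180.0, 0.1, 10.2]
force: [0.3, -0.4, 0.1]
grip_width: 0.0867
```

Call:
{"name": "jog_arm", "arguments": {
  "rows": [
    [0,0.012,0.006,0,0,0,0],
    [0,0.024,0.012,0,0,0,0],
    [0,0.024,0.012,0,0,0,0],
    [0,0.024,0.012,0,0,0,0],
    [0,0.024,0.012,0,0,0,0],
    [0,0.024,0.012,0,0,0,0],
    [0,0.024,0.012,0,0,0,0],
    [0,0.024,0.012,0,0,0,0],
    [0,0.024,0.0105,0,0,0,0],
    [0,0.0115,0.005,0,0,0,0],
    [0,0,0,0,0,0,0],
    [0,0,0,0,0,0,0]
  ]
}}

```text
time_s: 11.3
tool_pos: [0.696, -0.0212, 0.4078]
tool_rot: [-179.9, 0.1, 9.9]
force: [-0.4, 0.2, 0.2]
grip_width: 0.087
```

Call:
{"name": "jog_arm", "arguments": {
  "rows": [
    [0,0,0,0,0,0,0],
    [0,0,0,0,0,0,0],
    [0,0,0,0,0,0,0]
  ]
}}

```text
time_s: 11.55
tool_pos: [0.6951, -0.0207, 0.4098]
tool_rot: [180.0, -0.0, 10.0]
force: [0.2, -0.9, -0.7]
grip_width: 0.087
```

Call:
{"name": "jog_arm", "arguments": {
  "rows": [
    [0,0,0,0.02,0,0,0],
    [0,0,0,0.03,0,0,0],
    [0,0,0,0.03,0,0,0],
    [0,0,0,0.02,0,0,0],
    [0,0,0,0.01,0,0,0],
    [0,0,0,0.006,0,0,0],
    [0,0,0,0,0,0,0],
    [0.2,0,0,0,0,0,0],
    [0.4,0,0,0,0,0,0],
    [0.6,0,0,0,0,0,0],
    [0.65,0,0,0,0,0,0],
    [0.65,0,0,0,0,0,0]
  ],
  "grip_force": 12
}}

```text
time_s: 12.55
tool_pos: [0.6961, -0.0211, 0.2941]
tool_rot: [180.0, -0.1, 10.0]
force: [-0.7, -0.1, 0.5]
grip_width: 0.0611
```

```bash
python3 - <<'E'
from h import *
o=status.get_obs();print(o['tool_pos'],o['force'],o['grip_width'])
im,d=cams.read_camera('side')
cv2.imwrite('pics/s4.png',cv2.resize(im[190:310,305:455],None,fx=4.5,fy=4.5,interpolation=cv2.INTER_CUBIC)[:,:,::-1])
E
```

```text
[ 0.69608812 -0.0211207   0.29407442] [-0.72176278 -0.12637019  0.53456934] 0.06114779302977196
```

View pics/s4.png

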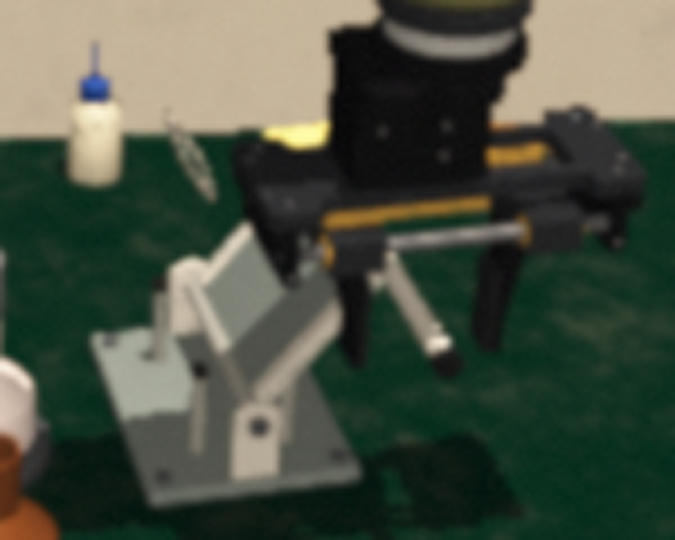

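Call:
{"name": "jog_arm", "arguments": {
  "rows": [
    [0.65,0,0,0,0,0,0],
    [0.75,0,0,0,0,0,0],
    [0.8,0,0,0,0,0,0],
    [0.9,0,0,0,0,0,0],
    [1,0,0,0,0,0,0],
    [1,0,0,0,0,0,0],
    [1,0,0,0,0,0,0],
    [1,0,0,0,0,0,0],
    [1,0,0,0,0,0,0],
    [1,0,0,0,0,0,0],
    [1,0,0,0,0,0,0]
  ]
}}

```text
time_s: 13.52
tool_pos: [0.6961, -0.0212, 0.2934]
tool_rot: [180.0, -0.0, 10.0]
force: [1.8, -0.7, -0.2]
grip_width: 0.0115
```

Call:
{"name": "jog_arm", "arguments": {
  "rows": [
    [1,-0.0021,0,-0.00175,0,0,0],
    [1,-0.0022,0,-0.0017,0,0,0],
    [1,-0.0022,0,-0.0016,0,0,0],
    [1,-0.00225,0,-0.0016,0,0,0],
    [1,-0.0023,0,-0.0015,0,0,0],
    [1,-0.0023,0,-0.0015,0,0,0],
    [1,-0.00235,0,-0.0014,0,0,0],
    [1,-0.0024,0,-0.00135,0,0,0],
    [1,0,0,0,0,0,0]
  ],
  "grip_force": 15
}}

```text
time_s: 14.27
tool_pos: [0.678, -0.0242, 0.3067]
tool_rot: [180.0, -0.1, 10.0]
force: [3.6, 0.9, 3.4]
grip_width: 0.0113
```

Call:
{"name": "jog_arm", "arguments": {
  "rows": [
    [1,-0.0024,0,-0.0013,0,0,0],
    [1,-0.0025,0,-0.0012,0,0,0],
    [1,-0.0025,0,-0.00115,0,0,0],
    [1,-0.0025,0,-0.0011,0,0,0],
    [1,-0.00255,0,-0.00105,0,0,0],
    [1,-0.00255,0,-0.00095,0,0,0],
    [1,-0.0026,0,-0.0009,0,0,0],
    [1,-0.0026,0,-0.00085,0,0,0],
    [1,-0.00265,0,-0.00075,0,0,0],
    [1,-0.00265,0,-0.0007,0,0,0],
    [1,0,0,0,0,0,0]
  ]
}}

```text
time_s: 15.18
tool_pos: [0.6523, -0.0287, 0.3158]
tool_rot: [180.0, 0.1, 10.0]
force: [2.2, 0.7, 5.4]
grip_width: 0.0115
```

Call:
{"name": "jog_arm", "arguments": {
  "rows": [
    [1,-0.00265,0,-0.00065,0,0,0],
    [1,-0.0027,0,-0.0006,0,0,0],
    [1,-0.0027,0,-0.0005,0,0,0],
    [1,-0.0027,0,-0.00045,0,0,0],
    [1,-0.0027,0,-0.0004,0,0,0],
    [1,-0.00275,0,-0.0003,0,0,0],
    [1,-0.00275,0,-0.00025,0,0,0],
    [1,-0.0027,0,-0.00015,0,0,0],
    [1,0,0,0,0,0,0],
    [1,0,0,0,0,0,0]
  ]
}}

```text
time_s: 16.02
tool_pos: [0.6311, -0.0324, 0.3184]
tool_rot: [-180.0, 0.1, 10.0]
force: [0.8, 2.6, -0.7]
grip_width: 0.0112
```

```bash
python3 - <<'E'
from h import *
o=status.get_obs();print(o['tool_pos'],o['force'],o['grip_width'])
u=np.array([.985,.173,0]);hp=np.array([.6072,.0800,0])
for n in("side","top"):
    im,d=cams.read_camera(n); np.savez(f"{n}5",im=im,d=d); P=depthpts(n,d)
    if n=='side':cv2.imwrite('pics/s5.png',cv2.resize(im[170:310,255:435],None,fx=4,fy=4,interpolation=cv2.INTER_CUBIC)[:,:,::-1])
    r=(P-hp)@u; v=P[...,1]*.985-P[...,0]*.173 - (.08*.985-.6072*.173)
    # side bracket/panel profile: 
    m=(d>0)&(abs(v)<.062)&(P[...,2]>.06)&(P[...,2]<.17)&(abs(r)<.09)
    q=np.stack([r[m],P[...,2][m]],1); 
    if len(q)>20:
        k=np.polyfit(q[:,1]-.045,q[:,0],1); print(n,len(q),'slope',k.round(4),'resid',np.std(q[:,0]-np.polyval(k,q[:,1]-.045)).round(4))
    for kk in("station_hinge","flap_handle"): print(n,kk,[(np.round(x["position"],1).tolist(),round(x["conf"],2)) for x in landmark_of(n,kk)])
E
```

```text
[ 0.63114846 -0.03242553  0.31838941] [ 0.75728759  2.55759773 -0.71860264] 0.011232450243461181
side 422 slope [ 0.0681 -0.0048] resid 0.0075
side station_hinge [([268.7, 353.9], 0.78)]
side flap_handle [([252.9, 372.6], 0.89)]
top 1017 slope [ 0.1031 -0.0097] resid 0.0045
top station_hinge []
top flap_handle []
```

View pics/s5.png

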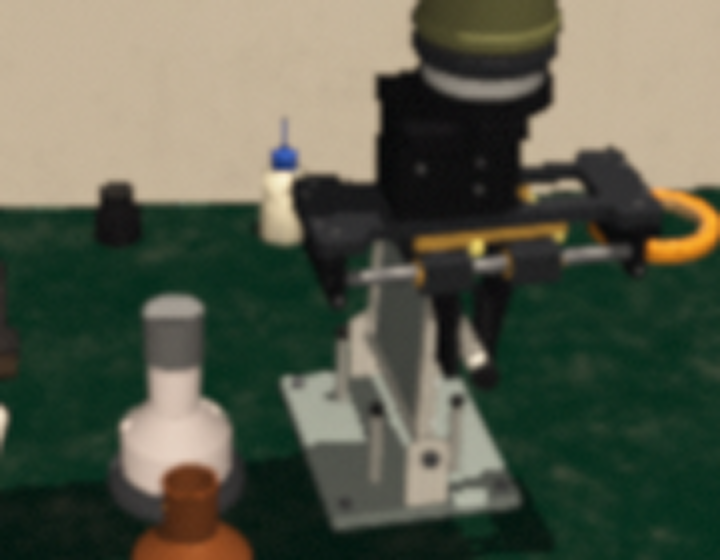

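```bash
python3 - <<'E'
from h import *
yaw=np.radians(10);u=np.array([np.cos(yaw),np.sin(yaw),0]);w=np.array([-np.sin(yaw),np.cos(yaw),0])
H=np.array([.6072,.08,.045])
for rc in [(258.4,399.3),(258.5,397.9),(252.9,372.6)]:
    e,d=ray('side',rc);t=(-.115-(e-H)@w)/(d@w);p=e+t*d-H;print(rc,'x',(p@u).round(4),'z',p[2].round(4),'ang',np.arctan2(p@u,p[2]).round(3))
rng=np.random.default_rng(0)
for n,s in(('side',0),('top',0),('side',5),('top',5)):
    D=np.load(f'{n}{s}.npz');d=D['d'];P=depthpts(n,d)-H;r=P@u;v=P@w;z=P[...,2]
    m=(d>0)&(abs(v)<.05)&(z>.025)&(z<.105)&(abs(r)<.085)
    q=np.stack([r[m],z[m]],1);best=0
    for _ in range(3000):
        a=q[rng.integers(len(q),size=2)];t=a[1]-a[0];L=np.linalg.norm(t)
        if L<.02: continue
        k=abs((q-a[0])@np.array([t[1],-t[0]])/L)<.0025
        if k.sum()>best: best=k.sum();bk=k
    g=q[bk];c=g.mean(0);t=np.linalg.svd(g-c)[2][0];t*=np.sign(t[1])
    print(n,s,len(q),best,'ang',np.arctan2(t[0],t[1]).round(4),'offset from hinge mm',(1e3*(c@np.array([t[1],-t[0]]))).round(2))
E
```

```text
(258.4, 399.3) x 0.0718 z 0.0892 ang 0.678
(258.5, 397.9) x 0.0685 z 0.0893 ang 0.654
(252.9, 372.6) x 0.007 z 0.1122 ang 0.062
side 0 747 663 ang 0.6895 offset from hinge mm -1.8
top 0 1729 1274 ang 0.6989 offset from hinge mm -4.54
side 5 244 244 ang 0.0362 offset from hinge mm -2.55
top 5 429 425 ang 0.0396 offset from hinge mm -4.61
```

Call:
{"name": "jog_arm", "arguments": {
  "rows": [
    [1,-0.0018,0,-0.0001,0,0,0],
    [1,-0.0016,0,0,0,0,0],
    [1,-0.0012,0,0,0,0,0],
    [1,0,0,0,0,0,0],
    [1,0,0,0,0,0,0],
    [1,0,0,0,0,0,0],
    [1,0,0,0,0,0,0],
    [1,0,0,0,0,0,0],
    [1,0,0,0,0,0,0]
  ]
}}

```text
time_s: 17.07
tool_pos: [0.627, -0.0331, 0.3188]
tool_rot: [-180.0, 0.0, 10.0]
force: [-0.0, 3.6, -3.0]
grip_width: 0.0114
```

```bash
python3 - <<'E'
from h import *
o=status.get_obs();print(o['tool_pos'],o['force'],o['grip_width'],abs(o['joint_velocities']).max())
yaw=np.radians(10);u=np.array([np.cos(yaw),np.sin(yaw),0]);w=np.array([-np.sin(yaw),np.cos(yaw),0])
H=np.array([.6072,.08,.045]);rng=np.random.default_rng(0)
for n in('side','top'):
    im,d=cams.read_camera(n)
    if n=='side':
        cv2.imwrite('pics/s6.png',cv2.resize(im[170:310,255:435],None,fx=4,fy=4,interpolation=cv2.INTER_CUBIC)[:,:,::-1])
        for x in landmark_of('side','flap_handle')[:1]:
            e,dd=ray('side',x['position']);t=(-.115-(e-H)@w)/(dd@w);p=e+t*dd-H;print('handle',(p@u).round(4),p[2].round(4))
    P0=depthpts(n,d);P=P0-H;r=P@u;v=P@w;z=P[...,2]
    m=(d>0)&(abs(v)<.05)&(z>.025)&(z<.105)&(abs(r)<.085);q=np.stack([r[m],z[m]],1);best=0
    for _ in range(3000):
        a=q[rng.integers(len(q),size=2)];t=a[1]-a[0];L=np.linalg.norm(t)
        if L<.02: continue
        k=abs((q-a[0])@np.array([t[1],-t[0]])/L)<.0025
        if k.sum()>best: best=k.sum();bk=k
    g=q[bk];c=g.mean(0);t=np.linalg.svd(g-c)[2][0];t*=np.sign(t[1])
    print(n,len(q),best,'ang',np.arctan2(t[0],t[1]).round(4))
    m=(d>0)&(np.hypot(P0[...,0]-.4653,P0[...,1]-.0453)<.03)&(P0[...,2]>.11)&(P0[...,2]<.14);q=P0[m]
    if len(q):print(n,'head',len(q),q.min(0).round(4),q.max(0).round(4),((q.min(0)+q.max(0))/2).round(4))
E
```

```text
[ 0.62702045 -0.03313589  0.31875416] [-0.02525243  3.61108284 -2.9587883 ] 0.011426513281382058 0.09631163306901944
handle -0.0021 0.1129
side 213 213 ang 0.0036
side head 183 [0.4486 0.0236 0.1102] [0.4826 0.0607 0.1312] [0.4656 0.0422 0.1207]
top 342 340 ang 0.0013
top head 269 [0.4461 0.029  0.1102] [0.482  0.0626 0.1348] [0.4641 0.0458 0.1225]
```

View pics/s6.png

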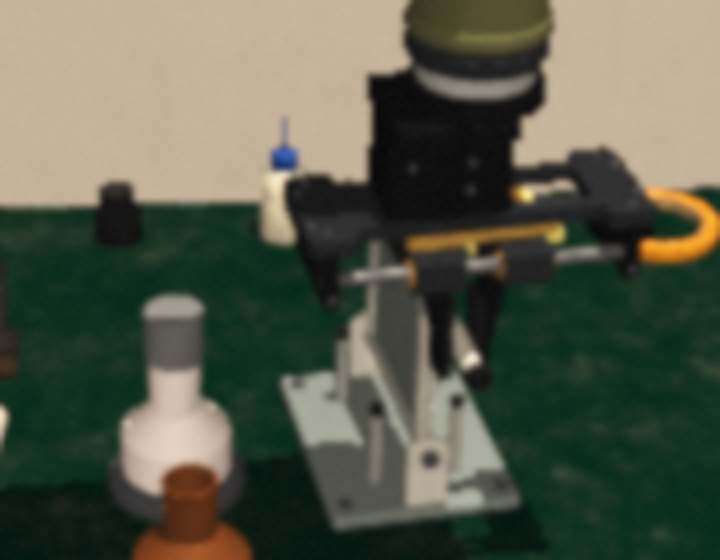

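The flap measures about 0.002 rad from upright in both views, and the stopper is seated. The arm is still and the bar is gripped, so I'm handing in.

```bash
python3 -c "
from cell import env
print(env.sign_off())"
```

```text
the job is handed in; nothing more can be done
None
```

The stopper is home in the white flask and the flap is held upright by its bar. I handed the job in at about 17 s of the 58 s allowed; no verdict is reported.

- **Stopper:** I took the right-hand grey stopper and lowered it into the neck until the wrist force rose to 3.7 N upward. Then I let go, with the flap still leaning back. Afterwards its head was within about 2–3 mm of the neck axis in both views, with its top about 130 mm above the bench (129 expected). I judged its tilt by eye only, and it looks upright.
- **Flap:** I gripped the bar (opening 11.4 mm) and swung the flap up along its arc at about 0.3 rad/s. Panel fits from the two cameras put the final angle at 0.004 and 0.001 rad. The arm was still, and the wrist force was under 5 N.
- **Disagreements:** The network's handle point put the bar 2 mm forward of upright, about -0.02 rad, still inside the 0.07 limit. In the first pictures the side-view network missed the right-hand stopper, so I placed it from depth data in both views.
- **Bystanders:** The bottle and loupe stand where they were in the last picture. The steel block is outside that crop and I did not check it again, but the arm did not work near it after lifting the stopper.

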